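# Pop the soap box and catch its sprung flap

### The job

Open the teal pop-up soap box on the ledge without letting its sprung flap fly up: hold one fingertip just above the closed flap while another fingertip presses the button right down, so that the flap pops up against the waiting finger and is caught there with the button still down. Then raise the hand slowly so that the flap comes up gently under that finger past half-way, and leave it standing open with the hand clear. Touch and press only: grip and lift nothing, and leave the soap and everything else on the ledge where it is.

Things in the scene. Friction and masses are not known exactly. Their poses are not given: they have to be found in the camera images.
- soap_box: teal plastic pop-up soap box, 136 mm long (its x), 94 mm wide (its y), fixed on the ledge. Origin at the centre of its underside, z up. The first 32 mm at its -x end are the button housing, 46 mm high, with the button on top; the rest is the tub, closed by the flap. The flap's tongue is held by a spring bolt in the housing, which the button draws back
- button_top (a point): centre of the top of the teal push button, 16 mm (box x) by 30 mm (box y); untouched it stands 56 mm above the ledge, 10 mm proud of its housing and 15 mm higher than the top of the closed flap. 21 mm from its centre, in +x of the box, lies the free edge of the closed flap
- button (a joint): how far the button is down: 0 untouched to 0.007 m fully down (still 8 mm higher than the closed flap). It needs 1.5 N to start and 5 N to the bottom; the flap is released at about 0.004 to 0.005 m. It springs back when let go
- flap_edge (a point): middle of the flap's free edge, on its upper face. Closed, the face is level, 41 mm above the ledge. The flap is a flat teal plate 5 mm thick, 90 mm wide (box y)
- flap_mid (a point): middle of the flap's upper face, half-way (48.5 mm) from the hinge axis to the free edge. A finger that rises straight up from here or from the hinge half keeps the flap under it to 45 degrees or more; nearer the free edge it slips off earlier
- flap_hinge (a point): middle of the flap's hinge axis, at the +x end of the box, 38 mm above the ledge, 97 mm from the free edge and 118 mm in +x of the box from the button's centre. The axis runs along the box's y; the free edge rises in an arc towards the hinge end
- flap (a joint): opening of the flap in rad: 0 shut and latched, 1.35 fully open against its stop (half-way is about 0.7). Once released its spring drives it open within half a second if nothing stands over it, and keeps it open; it weighs 45 g and pushes up with about 0.6 N at its free edge (1 to 2 N nearer the hinge), so it follows a finger that is raised slowly
- mug: aluminium mug, 84 mm across, 85 mm tall, one handle reaching 32 mm out; loose bystander; origin at the centre of its underside
- bowl: white ceramic bowl, 110 mm across, 45 mm tall; loose bystander; origin under its centre
- comb: wooden comb lying flat, 170 x 38 x 7 mm; loose bystander; origin under its middle, x along its length
- nail_brush: wooden nail brush lying bristles down, 95 x 40 x 32 mm; loose bystander; origin under its middle, x along its length
- pumice: round grey pumice stone, 66 mm across, 30 mm tall; loose bystander; origin under its centre
- shampoo: white shampoo bottle standing, 60 mm across, 170 mm tall; loose bystander; origin under its centre
- brush_cup: clear plastic cup with two toothbrushes, 74 mm across, 95 mm tall, the brushes reaching 180 mm; loose bystander; origin under its centre
- soap: cream bar of soap, 78 x 52 x 22 mm, loose inside the soap box under the flap; origin under its middle
Not all that is in view belongs to the job. Of the things that look like the soap_box, take the one that is farthest to the robot's right at the start.

How it is judged:
On the way, in this order (a step that is already met when the one before it is completed fails the run):
1. with the button held down, the popped flap is caught under a finger while barely open (0.03 to 0.4 rad) (value of joint button above 0.003 m and contact force between the fingers and button above 0.3 N and contact force between the fingers and flap above 0.1 N and value of joint flap between 0.03 and 0.4 rad), for 0.1 s.
2. the flap, still under a finger, has been let up half-way (0.7 rad) (value of joint flap above 0.68 rad and contact force between the fingers and flap above 0.02 N).
At the end, for the whole second after the job is handed in: The flap stands open (over 1.2 rad) and still, the button is up again, and the soap and all bystanders are within 15 mm of where they began (value of joint flap above 1.2 rad and velocity of joint flap between -0.2 and 0.2 rad/s and value of joint button below 0.002 m and distance of each of mug, bowl, comb, nail_brush, pumice, shampoo, brush_cup, soap from where it was at the start of the episode below 0.015 m); the robot touches nothing.
It fails at once if the flap flies up: faster than 2.5 rad/s between 0.4 and 0.65 rad (value of joint flap between 0.4 and 0.65 rad and velocity of joint flap above 2.5 rad/s).
It fails at once if the flap is squeezed or forced by the fingers with more than 8 N (contact force between the fingers and flap above 8 N).
It fails at once if the soap or a bystander is shoved, lifted or carried more than 20 mm (distance of any of mug, bowl, comb, nail_brush, pumice, shampoo, brush_cup, soap from where it was at the start of the episode above 0.02 m).
It also fails if it takes over 35 s, if anything falls off the work surface, if the arm or the gripper's body presses on something with over 40 N, if the wrist force passes 120 N, or if a joint passes its speed limit or range.

### The arm

A 6-joint arm with a two-finger parallel gripper is mounted at the origin on the work surface. World frame = base frame: x ahead of the robot, y to its left, z up, the work surface at z = 0. Lengths are in m, angles in rad, forces in N, time in s.
With the tool pointing down it reaches from about 0.275 to 0.875 m from the base axis. Payload 12.5 kg.
Tool frame: the origin (TCP) lies on the centre line of the jaws, within the pads' length; the fingertips stand r.finger_overhang ahead of it and the grasp point (between the pads) lies 3 mm ahead of it (r.finger_overhang is the distance from the TCP to the fingertips, in m); z points along the fingers, y is the line along which they close (so a half turn about z gives the same grasp; the last joint's range is limited). The gripper opens to 85 mm and grips with 20 to 120 N. Pads are 22 mm wide; open, the fingers measure 114 mm over their backs; the gripper's body (76 mm by 85 mm) begins 54 mm behind the grasp point. The pads swing forward as they close: fully open they stand 13 mm farther back than shut.
Start: joints at [1.11, 0.351, 1.652, -0, 1.139, -0.085], TCP at [0.202, 0.512, 0.231] pointing down, gripper open.
Joint ranges: [-2.75, 2.75], [-0.79, 2.1], [0.01, 2.65], [-1.57, 4.71], [0.07, 3.14], [-2.87, 2.87]. Speed limits (rad/s): [2.22, 2.22, 2.79, 3.14, 3.14, 3.14].

### API

Orientations are given as a unit quaternion [x, y, z, w].
In Python, from cell import r, optics gives the robot as it stands. The module is installed in compiled form; this text tells all that it offers. Calls block until the motion is done:
- r.move_to(position, orientation): joint-space move of the TCP to a pose.
- r.move_linear(position, rot=None, vel=0.15): straight line of the TCP; rot=None keeps the orientation; vel is the mean speed in m/s.
- r.set_joints(angles): joint-space move.
- r.set_gripper(opening, squeeze=None): opening from 0.0 (shut) to 1.0 (fully open); squeeze is the grip in N (None keeps the last); returns when the fingers have stopped.
- r.sleep(seconds).
- r.inverse_kinematics(position, orientation): joint angles nearest the present ones, or None.
- optics.get_image(name): name is "scene" or "top" or "wrist"; returns a dict with "pixels" (400x640x3 uint8, red, green, blue), "depth" (400x640 float32, m along the optical axis (not along the pixel's ray), 0 where there is no reading), "fx", "fy", "cx", "cy" (pixels), "camera_from_world" (4x4, takes a point from world to camera coordinates); the wrist camera has in their place "mount" (4x4, takes a point from camera to tool coordinates, whose origin is the TCP and whose axes are the flange's). Camera axes: x right, y down, z forward; pixel columns grow to the right and rows downward; lengths in m; the calibration is good to about 2 mm. A picture is of the moment at which its call begins: read the wrist's pose just before it.
A pose or a line that the arm cannot do raises r.PlanningError and nothing moves.
- r.hand_in(): hands the job in; it is judged then, once.
Readings, each from a call of its own:
- r.current_t(): time.
- r.current_q(): joint angles.
- r.current_qvel(): joint speeds.
- r.current_effort(): joint torques, N m.
- r.current_tool_pos(): TCP position.
- r.current_ee_rot(): TCP orientation.
- r.current_contact_force(): force on the tool from outside, world axes, zero at the start.
- r.current_torque(): the same for the moment, N m.
- r.current_opening(): opening from 0.0 (shut) to 1.0 (fully open).
- r.current_finger_force(): force on a finger pad.
Only numpy, scipy, OpenCV 4.12 (cv2) and the standard library are available. Lean on these libraries where they do the work, as an engineer would, in place of code of your own. Each camera call takes 0.05 s, during which the arm holds its last target. There are 200 camera calls.

## Working session

There is one attempt and no reset: what is moved stays moved. The work goes in short steps, each a Python script; the robot and the scene stay as the last script left them, time stands still between calls to the robot, and variables do not carry over. Pictures are saved under pics/ and viewed, at most 10 in all, crops included, and the job is handed in when it is done.

```bash
mkdir -p pics; cat > h.py <<'E'
import numpy as np, cv2
from cell import r, optics
from scipy.spatial.transform import Rotation as R
def shot(name, f):
    p=r.current_tool_pos(); q=r.current_ee_rot()
    d=optics.get_image(name)
    cv2.imwrite(f'pics/{f}.png', cv2.cvtColor(d['pixels'],cv2.COLOR_RGB2BGR))
    if 'mount' in d:
        T=np.eye(4); T[:3,:3]=R.from_quat(q).as_matrix(); T[:3,3]=p
        d['wfc']=T@np.array(d['mount'])
    else: d['wfc']=np.linalg.inv(np.array(d['camera_from_world']))
    np.savez(f'pics/{f}.npz',**d); return d
def pt(d,u,v,z=None):
    ray=np.array([(u-d['cx'])/d['fx'],(v-d['cy'])/d['fy'],1.]); M=d['wfc']
    if z is None: s=d['depth'][int(round(v)),int(round(u))]
    else: s=(z-M[2,3])/(M[:3,:3]@ray)[2]
    return M[:3,:3]@(ray*s)+M[:3,3]
def cloud(d):
    v,u=np.mgrid[:400,:640]; z=d['depth']
    c=np.stack([(u-d['cx'])/d['fx']*z,(v-d['cy'])/d['fy']*z,z],-1)
    return c@d['wfc'][:3,:3].T+d['wfc'][:3,3]
E
python3 - <<'E'
from h import *
a=shot('scene','s0');b=shot('top','t0')
print(r.current_t(),r.finger_overhang,r.current_ee_rot(),r.current_opening(),a['wfc'],b['wfc'])
E
```

```text
0.1 0.022 [ 1.86772718e-01  9.82403028e-01 -4.79422676e-04 -1.16107264e-04] 0.9987511544469106 [[ 0.31789855  0.76433832 -0.56100574  1.07825185]
 [ 0.94810666 -0.25261861  0.19307405 -0.108333  ]
 [ 0.0058534  -0.59327125 -0.80498135  0.88917113]
 [ 0.          0.          0.          1.        ]] [[-0.01246532 -0.9947628   0.10144745  0.38446144]
 [-0.99990266  0.01176478 -0.00750079  0.07788203]
 [ 0.006268   -0.10153108 -0.99481262  1.21274615]
 [ 0.          0.          0.          1.        ]]
```

View pics/t0.png

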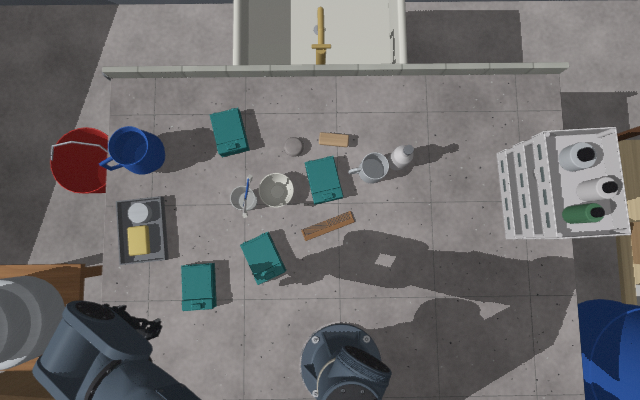

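View pics/s0.png

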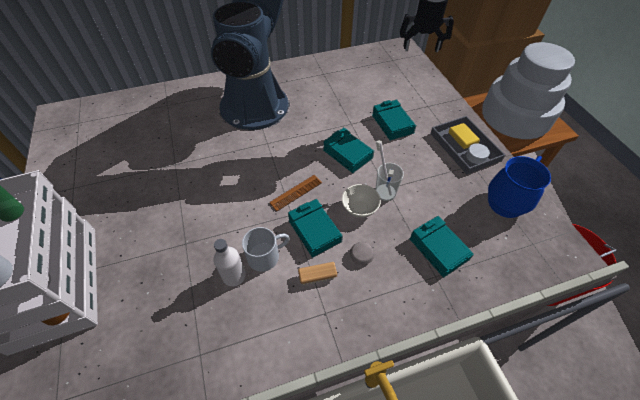

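The top view shows four teal boxes, at about (323,180), (229,132), (263,258) and (198,286). The right-most one for the robot (image right = -y) is at (323,180), with the mug on its right, the bowl on its left, the comb below it and the nail brush above. I'll measure it from the top depth and in a crop.

```bash
cat > m.py <<'E'
from h import *
def teal(d):
    h=cv2.cvtColor(d['pixels'],cv2.COLOR_RGB2HSV); return cv2.inRange(h,(80,90,30),(98,255,255))>0
E
python3 - <<'E'
from m import *
for f,w in (('t0',(295,145,355,215)),('s0',(280,190,350,265))):
    d=dict(np.load(f'pics/{f}.npz')); P=cloud(d); m=teal(d); k=np.zeros_like(m); k[w[1]:w[3],w[0]:w[2]]=1
    m&=k&(d['depth']>0); X=P[m]
    print(f,m.sum(),np.percentile(X[:,2],[1,10,50,90,99,100]).round(4))
    for lo,hi in ((.034,.047),(.050,.065)):
        Y=X[(X[:,2]>lo)&(X[:,2]<hi)]
        if len(Y)>5: print(lo,len(Y),Y.mean(0).round(4),cv2.minAreaRect(Y[:,:2].astype(np.float32)*1000))
    im=cv2.imread(f'pics/{f}.png')[w[1]-15:w[3]+15,w[0]-30:w[2]+50]
    cv2.imwrite(f'pics/c_{f}.png',cv2.resize(im,None,fx=4,fy=4,interpolation=cv2.INTER_CUBIC))
E
python3 -c "
import cv2,numpy as np
a=cv2.imread('pics/c_t0.png');b=cv2.imread('pics/c_s0.png')
h=max(a.shape[0],b.shape[0]);f=lambda x:cv2.copyMakeBorder(x,0,h-x.shape[0],0,0,0)
c=np.hstack([f(a),f(b)]);s=min(800/c.shape[1],600/c.shape[0]);cv2.imwrite('pics/c.png',cv2.resize(c,None,fx=s,fy=s))"
```

```text
t0 1281 [0.0242 0.037  0.0412 0.0463 0.0556 0.0599]
0.034 1141 [0.5748 0.047  0.0411] ((571.7542114257812, 46.121246337890625), (136.44842529296875, 92.77818298339844), 12.481520652770996)
0.05 51 [0.5181 0.0341 0.0544] ((518.7191772460938, 35.48349380493164), (17.852880477905273, 73.74298858642578), 6.509819507598877)
s0 1817 [0.004  0.0233 0.0412 0.0459 0.0564 0.0592]
0.034 1414 [0.5817 0.0456 0.0415] ((573.559326171875, 46.4093132019043), (136.77210998535156, 94.58517456054688), 12.540726661682129)
0.05 59 [0.5204 0.0343 0.0551] ((522.2453002929688, 35.819915771484375), (22.090578079223633, 31.870136260986328), 13.702312469482422)
```

View pics/c.png

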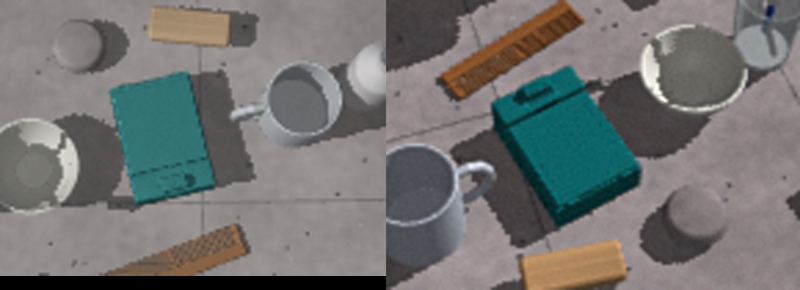

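The box centre agrees in both views: (0.572, 0.046), yaw 12.5°, top about 41 mm, button about 55 mm at (0.521, 0.035). The button end faces the robot. I'll go above it with the jaws along box x and look with the wrist camera.

```bash
cat >> m.py <<'E'
def pose(yaw):
    out=[]
    for s in (1,-1):
        y=s*np.array([np.cos(yaw),np.sin(yaw),0]); z=np.array([0,0,-1.]); 
        out.append(R.from_matrix(np.stack([np.cross(y,z),y,z],1)).as_quat())
    return out
E
python3 - <<'E'
from m import *
yaw=np.radians(12.5); ux=np.array([np.cos(yaw),np.sin(yaw),0]); p=np.array([.521,.0348,0])+.040*ux+[0,0,.28]
c=[(q,r.inverse_kinematics(p,q)) for q in pose(yaw)]
for q,j in c: print(q,j)
q,j=min([x for x in c if x[1] is not None],key=lambda x:abs(x[1][5]))
r.move_to(p,q); r.set_gripper(.776)
print(r.current_t(),r.current_tool_pos(),r.current_opening(),r.current_contact_force())
d=shot('wrist','w0'); P=cloud(d); m=teal(d)&(d['depth']>0); X=P[m]
print(d['mount'])
for lo,hi in ((.034,.049),(.051,.065)):
    Y=X[(X[:,2]>lo)&(X[:,2]<hi)]; Y=Y[np.linalg.norm(Y[:,:2]-[.572,.046],axis=1)<.1]
    if len(Y)>5: print(len(Y),Y.mean(0).round(4),np.median(Y[:,2]),cv2.minAreaRect(Y[:,:2].astype(np.float32)*1000))
E
```

```text
[0.62592347 0.77988448 0.         0.        ] [-5.43355401e-03  3.26837932e-01  1.56061482e+00 -4.44089210e-16
  1.25413990e+00 -2.23599711e-01]
[ 0.77988448 -0.62592347  0.         -0.        ] None
2.5583 [0.56001973 0.04370478 0.28000282] 0.7761482090937943 [ 0.39260054 -0.13920292  0.07426798]
[[-6.08580240e-04 -9.59514476e-01 -2.81658658e-01  7.19001014e-02]
 [ 9.99999254e-01 -8.82334831e-04  8.45112517e-04  4.07779251e-04]
 [-1.05941494e-03 -2.81657934e-01  9.59514297e-01 -1.44576480e-01]
 [ 0.00000000e+00  0.00000000e+00  0.00000000e+00  1.00000000e+00]]
7622 [0.5754 0.0497 0.0435] 0.04312461096276038 ((573.3720703125, 46.68122100830078), (134.75628662109375, 92.86823272705078), 12.320115089416504)
336 [0.5184 0.0347 0.0573] 0.05754654524535635 ((518.4371337890625, 34.418033599853516), (17.894346237182617, 29.42622184753418), 9.084552764892578)
```

View pics/w0.png

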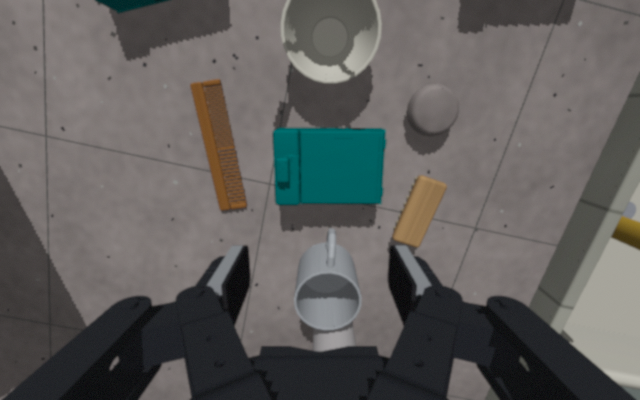

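The wrist view shows the box level in the image: button at (283,172), flap to its right, hinge end at (383,165). The fingertips are at about (240,250) and (397,250), and all three views agree within 2 mm. Next I'll get the fingertip geometry from depth and the camera.

```bash
python3 - <<'E'
from m import *
d=dict(np.load('pics/w0.npz')); d['wfc']=np.array(d['mount']); P=cloud(d); ok=(d['depth']>0)&(d['depth']<.25)
X=P[ok]; print(X[:,2].max())
for s in (-1,1):
    Y=X[(X[:,1]*s>0)]
    for lo,hi in ((0.012,.03),(.005,.012),(-.005,.005),(-.02,-.005)):
        Z=Y[(Y[:,2]>lo)&(Y[:,2]<hi)]
        if len(Z): print(s,lo,len(Z),Z.min(0).round(4),Z.max(0).round(4))
E
```

```text
-0.007587798055599504
-1 -0.02 395 [-0.0105 -0.0461 -0.02  ] [ 0.012  -0.0324 -0.0076]
1 -0.02 389 [-0.0109  0.0331 -0.02  ] [ 0.0119  0.0471 -0.0084]
```

```bash
cat > press.py <<'E'
from m import *
p=np.array(r.current_tool_pos()); 
def fz(n=3):
    s=0
    for _ in range(n): r.sleep(.02); s+=r.current_contact_force()[2]
    return s/n
p[2]=.088; r.move_linear(p,vel=.1); r.sleep(.2); b=fz(5); print('base',b,r.current_t())
log=[]; z=p[2]; f=0
while z>.036 and f<9 and r.current_t()<18:
    z-=.002 if f<.8 else .0007
    p[2]=z; r.move_linear(p,vel=.03); f=fz()-b; log.append((round(z,4),round(float(f),2)))
print(log[-25:],r.current_t(),r.current_tool_pos(),r.current_torque())
E
python3 press.py; python3 - <<'E'
from m import *
d=shot('wrist','w1'); e=shot('scene','s1')
a=cv2.imread('pics/w1.png')[100:400,140:540]; b=cv2.resize(cv2.imread('pics/s1.png')[170:270,250:383],(400,300))
cv2.imwrite('pics/c1.png',np.hstack([a,b]))
E
```

```text
base -0.47379678394190783 4.9583
[(np.float64(0.0746), 0.58), (np.float64(0.0726), 0.68), (np.float64(0.0706), 0.45), (np.float64(0.0686), 0.91), (np.float64(0.0679), 0.64), (np.float64(0.0659), 0.0), (np.float64(0.0639), 0.54), (np.float64(0.0619), 0.31), (np.float64(0.0599), 0.24), (np.float64(0.0579), 0.38), (np.float64(0.0559), 0.68), (np.float64(0.0539), -0.01), (np.float64(0.0519), 0.3), (np.float64(0.0499), 0.05), (np.float64(0.0479), 1.88), (np.float64(0.0472), 2.43), (np.float64(0.0465), 3.36), (np.float64(0.0458), 3.34), (np.float64(0.0451), 3.4), (np.float64(0.0444), 3.72), (np.float64(0.0437), 5.42), (np.float64(0.043), 6.0), (np.float64(0.0423), 6.24), (np.float64(0.0416), 8.55), (np.float64(0.0409), 15.47)] 14.5583 [0.56024074 0.04363977 0.04179064] [-0.08087486  0.55257387 -0.01053782]
```

View pics/c1.png

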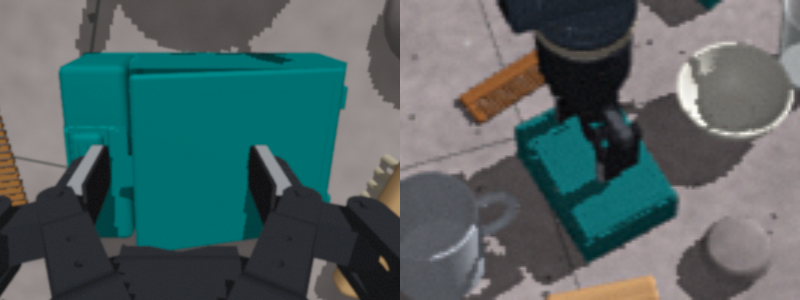

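The button bottomed after about 7 mm of travel. The flap has popped and its free edge stands up off the tub (left crop, gap at (135,70)) against the right finger. Now I'll raise the hand slowly.

```bash
python3 - <<'E'
from m import *
d=dict(np.load('pics/w1.npz')); P=cloud(d); X=P[teal(d)&(d['depth']>0)]
yaw=np.radians(12.5); x=(X[:,:2]-[.5205,.0348])@[np.cos(yaw),np.sin(yaw)]
for a,b in((.022,.03),(.045,.055),(.09,.11)): print(a,np.median(X[(x>a)&(x<b),2]))
p=np.array(r.current_tool_pos()); r.sleep(.1)
r.move_linear(p+[0,0,.10],vel=.025); print(r.current_t(),r.current_contact_force())
r.move_linear(p+[0,0,.25],vel=.15); r.sleep(.3)
print(r.current_t(),r.current_tool_pos(),r.current_contact_force())
shot('wrist','w2'); shot('scene','s2')
cv2.imwrite('pics/c2.png',np.hstack([cv2.imread('pics/w2.png')[0:300,140:540],cv2.resize(cv2.imread('pics/s2.png')[120:300,200:440],(400,300))]))
E
```

```text
0.022 0.05958980031532936
0.045 0.05510189456230699
0.09 0.0453426404575578
18.9417 [ 1.09198513 -0.20079249  0.0629846 ]
20.3917 [0.56011653 0.04364883 0.29141295] [ 0.54319913 -0.09170873  0.32186179]
```

View pics/c2.png

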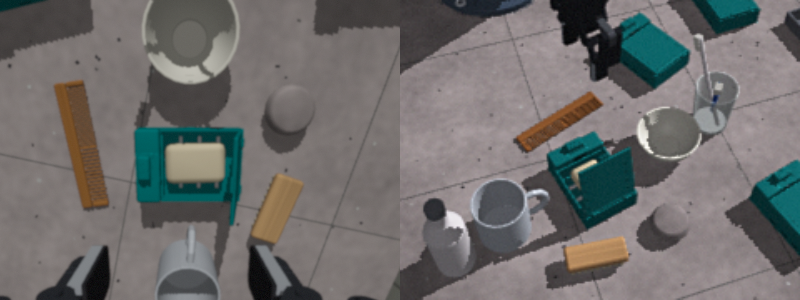

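The flap stands fully open, seen edge-on at (235,190) in the wrist crop. The button is up, the soap and bystanders are in place, and the hand is clear. While caught, the flap was open by about 0.2 rad.

```bash
python3 -c "
from cell import r
print(r.hand_in())"
```

```text
the job is handed in; nothing more can be done
None
```

The job is handed in at about 20 s: the right-most soap box's flap was caught at about 0.2 rad with the button fully down, then let up slowly, and it now stands open with the button up, the soap and bystanders in place and the hand clear; the judge's verdict was not shown.

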